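Tighten the four knobs of a glue press crosswise

ROBOT

A 6-joint arm with a two-finger parallel gripper is mounted at the origin on the work surface. World frame = base frame: x ahead of the robot, y to its left, z up, the work surface at z = 0. Lengths are in mm, angles in rad, forces in N, time in s.
With the tool pointing down it reaches from about 275 to 750 mm from the base axis. Payload 10.2 kg.
Tool frame: the origin (TCP) lies on the front face of the gripper's body, between the roots of the fingers; the fingertips stand 73 mm ahead of it and the grasp point (between the pads) lies 54 mm ahead of it; z points along the fingers, y is the direction in which the jaws open and shut (so a half turn about z gives the same grasp; the last joint's range is limited). The gripper opens to 85 mm and grips with 20 to 120 N. Pads are 22 mm wide; open, the fingers measure 114 mm over their backs; the gripper's body (76 mm by 85 mm) begins 54 mm behind the grasp point. The pads swing forward as they close: fully open they stand 13 mm farther back than shut.
Start: joints at [0.948, 0.313, 1.498, -0, 1.331, -0.223], TCP at [204.361, 483.599, 303.894] pointing down, gripper open.
Joint ranges: [-2.94, 2.94], [-0.97, 2.17], [0.19, 2.56], [-1.23, 4.37], [0.02, 3.11], [-2.88, 2.88]. Speed limits (rad/s): [2.39, 2.39, 3.01, 3.14, 3.14, 3.14].

INTERFACE

Orientations are given as a unit quaternion [w, x, y, z].
In Python, from rig import ctrl gives the robot as it stands.
- The arm moves only by the tool move_arm, never from a script. Its argument "series" is a list of rows, each a list of 3 entries, a list of its own where there are three numbers: the shift along the tool's x, y, z in mm, then the turn about the tool's z in degrees, then the opening, from 0 (shut) to 1 (fully open). In form: [[[tx, ty, tz], yaw, grip], ...]. A call has 1 to 10 rows; each row is the pose to reach, as a shift and turn from the pose commanded when the call began, along the tool's axes at that moment; what a row does not reach only later rows make up. A row lasts 1/8 s, in which the tool goes at most 62.5 mm and 10.7 degrees, less where a joint would pass 70% of its speed; a pose out of reach is approached as far as the arm can. A call with a gripper value outside its range is refused whole. The fingers move at their own pace and stop on an object; "force" is the grip in N (left out, the last holds). Time passes only in rows, so rows that repeat a pose let the fingers close. It gives the time, the measured TCP pose, the force and the opening at its end, in the units of the state.
- ctrl.sense(): the state, without advancing time (a new reading comes with each control period).
- ctrl.capture(name): name is "scene" or "top"; returns (picture, depth): 480x640x3 uint8, red, green, blue; 480x640 float32, mm along the optical axis (not along the pixel's ray), 0 where there is no reading.
- ctrl.camera_model(name): a dict with "fov_y" (degrees; the focal length in pixels is half the picture's height over the tangent of half this angle, whatever the lens; pixels are square), "cx", "cy" (the principal point, pixels), "rvec" (rotation vector, rad) and "tvec" (3), from world to camera coordinates, as OpenCV has them. Camera axes: x right, y down, z forward; pixel columns grow to the right and rows downward; lengths in mm; the calibration is good to about 2 mm. A picture is of the moment at which its call begins. camera_model takes no time and is no camera call.
- ctrl.finish_job(): hands the job in, once; it reports no verdict.
The state is a dict: "time_s": time; "joints": joint angles; "dq": joint speeds; "tau": joint torques, N m; "eef_pos": TCP position; "ee_rot": TCP orientation; "force": force on the tool from outside, world axes, zero at the start; "wrist_torque": the same for the moment, N m; "grip_width": opening from 0.0 (shut) to 1.0 (fully open).
Only numpy, scipy, OpenCV 4.12 (cv2) and the standard library are available. Lean on these libraries where they do the work, as an engineer would, in place of code of your own. Each camera call takes 0.05 s, during which the arm holds its last target.

TASK

Clamp the laminated block in the glue press: tighten the four bar knobs clockwise in crosswise order, diagonal partners one after the other and first once round all four by only about a tenth of a turn each to bring the board down level, then round again until every knob is firmly tight and the board sits flat on the block. Never let the board tip visibly, do not overtighten any knob, leave the tools lying nearby alone, and let go at the end.

Things in the scene. Friction and masses are not known exactly. Their poses are not given: they have to be found in the camera images.
- press: glue press: wooden bed 210 x 210 mm, 40 mm high, fixed to the bench. Origin: centre of its underside, z up. Four 12 mm steel studs at (+-65, +-65) mm in its x and y carry the knobs. On the bed, between the studs, lies a laminated block 300 mm long (along x), 90 mm wide; its thickness varies by 1.2 mm, so the height where the board seats on it is only found by feel.
- caul: pressing board: plywood plate 190 x 190 x 24 mm, about 0.8 kg, loose on the studs. Origin: centre of its underside. Springs round the studs (about 6 N each) hold it up against the knobs, at the start 1 to 3 mm above the block. Until the board sits on the block a knob turns with about 0.1 to 0.25 N m (free running); from then on the torque climbs by 2 to 3 N m per rad.
- knob0: clamping knob at the press's +x, +y corner. Steel round foot, diameter 34 mm, 8 mm high, bearing on the board; on it an upright bar grip 64 mm long, 14 mm thick, from 10 to 41 mm above the underside. Origin: on the turning axis at the foot's underside; z up, x along the bar (pinch along y). Clockwise from above it goes down 1.5 mm per rad (coarse thread) and stays where it is left.
- knob1: clamping knob at the press's +x, -y corner, like knob0. The four start within 0.35 rad of one another. From the start to tight each takes about 1 to 2.3 rad. Properly tight is 0.2 to 0.5 N m above free running; about 1 N m above it crushes the block. Stop turning to read it: the reading jumps quickly, so take small steps of 0.1 rad once it rises.
- knob2: clamping knob at the press's -x, -y corner, diagonally across from knob0, like it in shape and size.
- knob3: clamping knob at the press's -x, +y corner, diagonally across from knob1, like knob0 in shape and size.
- mallet: bystander: wooden mallet lying on the bench, 220 mm long, origin on its underside near the middle
- rasp: bystander: wood rasp with wooden handle, 300 mm long, origin on its underside
- sanding_block: bystander: cork sanding block 110 x 60 x 28 mm, origin: centre of its underside

How it is judged:
By the outcome, as a careful person would: the job done as asked, in the order asked, and still so for the second after the job is handed in, with the robot touching nothing.
It also fails if it takes over 72 s, if anything falls off the work surface, if the arm or the gripper's body presses on something with over 40 N, if the wrist force passes 120 N, or if a joint passes its speed limit or range.

## Working session

There is one attempt and no reset: what is moved stays moved. The work goes in short steps, Python scripts to look and compute and a tool call to move; the robot and the scene stay as the last step left them, time stands still between calls to the robot, and variables do not carry over. Pictures are saved under pics/ and viewed, and the job is handed in when it is done.

Besides the shell and the picture viewer there is one more tool, called as name([rows], argument=value, ...), one row to a line, values as JSON. move_arm: Moves the arm, as the interface text tells. Its arguments: {"type":"object","properties":{"series":{"type":"array","items":{"type":"array"}},"force":{"type":"number"}},"required":["series"]}

```bash
mkdir -p pics; ls
python3 - <<'E'
from rig import ctrl
import cv2,numpy as np
for n in ("scene","top"):
    p,d=ctrl.capture(n); cv2.imwrite(f"pics/{n}0.png",p[:,:,::-1]); np.save(f"pics/{n}0.npy",d)
    print(n,ctrl.camera_model(n))
print(ctrl.sense())
E
```

```text
pics
scene {'fov_y': 45.621131840258094, 'cx': 319.4482866933599, 'cy': 234.73735607036045, 'rvec': array([ 1.37432217,  2.03060013, -1.01157115]), 'tvec': array([ 193.15960831, -280.05789104, 1639.1170355 ])}
top {'fov_y': 50.584554035543704, 'cx': 323.3293904387414, 'cy': 233.11669721060318, 'rvec': array([ 2.13629494, -2.15681372,  0.14182671]), 'tvec': array([  60.18220574,  574.53053892, 1075.7511644 ])}
{'time_s': 0.1, 'joints': array([ 9.47597897e-01,  3.13390470e-01,  1.49839701e+00,  2.49810115e-05,
        1.33102684e+00, -2.23409388e-01]), 'dq': array([-0.0011147 , -0.00040083, -0.00244112, -0.00160942, -0.00219397,
       -0.00050555]), 'tau': array([ 2.57081942e-03, -4.12904763e+01, -2.60138422e+01, -1.80224956e-04,
        3.12633441e-03,  1.21802832e-04]), 'eef_pos': array([204.25677615, 483.45974708, 303.38057385]), 'ee_rot': array([-2.61977359e-04,  1.98568831e-01,  9.80086754e-01, -5.51939683e-04]), 'force': array([ 0.43626974, -1.04861307, -0.01280761]), 'wrist_torque': array([-0.04136574, -0.0235176 , -0.02336378]), 'grip_width': 0.9992767715586577}
```

View pics/scene0.png

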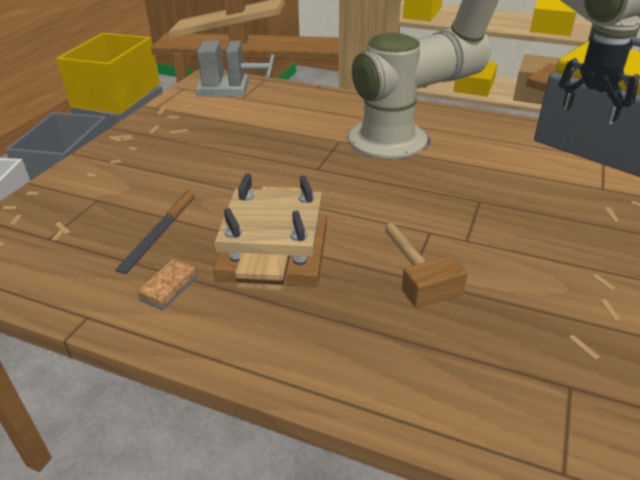

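View pics/top0.png

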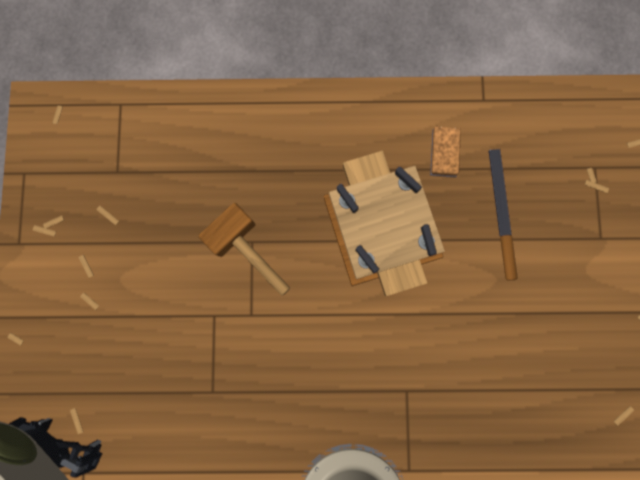

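The top view shows the press rotated at about (385,222), with knob bars near (347,198), (408,180), (367,259) and (429,240). The mallet is to the left, the sanding block and rasp to the right. Next I measure the knobs.

```bash
cat > h.py <<'E'
import cv2,numpy as np
from rig import ctrl
def cloud(n,d):
    m=ctrl.camera_model(n); f=240/np.tan(np.radians(m['fov_y']/2))
    R=cv2.Rodrigues(m['rvec'])[0]; v,u=np.mgrid[0:480,0:640]
    P=np.stack([(u-m['cx'])/f*d,(v-m['cy'])/f*d,d],-1)
    return (P-m['tvec'])@R
def knobs(p,W,zmin,show=True):
    g=p.max(2)<75
    m=(g&(W[...,2]>zmin)&(W[...,0]>380)).astype(np.uint8)
    n,l,s,c=cv2.connectedComponentsWithStats(m)
    out=[]
    for i in range(1,n):
        if s[i,4]<40: continue
        Q=W[l==i]
        r=cv2.minAreaRect(Q[:,:2].astype(np.float32))
        q=Q[Q[:,2]>np.percentile(Q[:,2],90)-6]
        e=np.linalg.eigh(np.cov(q[:,:2].T))[1][:,1]
        r2=cv2.minAreaRect(q[:,:2].astype(np.float32))
        print(c[i].round(1),s[i,4],"top z",np.percentile(Q[:,2],[50,90]).round(1),"rect",np.round(r2[0],1),np.round(r2[1],1),"mean",q[:,:2].mean(0).round(1),"ang",np.degrees(np.arctan2(e[1],e[0])).round(1))
E
python3 - <<'E'
from h import *
for n in("top","scene"):
    d=np.load(f"pics/{n}0.npy");p=cv2.imread(f"pics/{n}0.png");W=cloud(n,d)
    print(n);knobs(p,W,95)
    if n=="top":
        for u,v in [(385,222),(360,165),(405,283),(300,120),(334,235),(445,150),(395,205)]: print(u,v,W[v,u].round(1))
        m=(W[...,2]>85)&(W[...,0]>380)&(p.max(2)>110)
        q=W[m]; print(np.percentile(q[:,2],[5,50,95]),cv2.minAreaRect(q[:,:2].astype(np.float32)))
        A=np.c_[q[:,:2]-q[:,:2].mean(0),np.ones(len(q))];print(np.linalg.lstsq(A,q[:,2],rcond=None)[0])
E
```

```text
top
[407.3 179.8] 239 top z [142.9 145.9] rect [544.2 -50.7] [ 58.5 310.4] mean [ 668.5 -116.6] ang 157.5
[347.  198.3] 207 top z [143.4 146.3] rect [632.1   5.3] [61.7 13.1] mean [631.9   5.6] ang -146.0
[428.1 240.4] 225 top z [142.7 145.4] rect [476.8 -68.2] [ 55.  252.1] mean [ 543.9 -152.9] ang 130.9
[366.8 259.2] 199 top z [143.5 146.9] rect [478.8  13.5] [ 59.  121.2] mean [507.8 -31.1] ang -147.5
385 222 [588.1 -73.8 104.2]
360 165 [717.7 -26.2  77.5]
405 283 [ 462.9 -115.9   74.3]
300 120 [ 8.499e+02  1.074e+02 -6.000e-01]
334 235 [575.6  30.7   3.3]
445 150 [ 764.4 -223.    27.8]
395 205 [623.7 -95.5 104.5]
[ 100.05744986  103.60439464 1145.16551209] ((564.798583984375, -46.36631774902344), (221.7384033203125, 263.1673583984375), 16.58263397216797)
[ -2.74167902   1.99230811 243.91414476]
scene
[244.7 188.7] 133 top z [129.7 139.7] rect [ 554.  -147.2] [52.1 10.1] mean [ 559.6 -146.7] ang -173.0
[305.5 190.6] 129 top z [132.7 141.4] rect [516.1 -29. ] [59.6 10.7] mean [518.8 -29.9] ang -142.0
[231.3 224.8] 135 top z [132.3 140.8] rect [ 678.  -118.2] [60.2  9.4] mean [ 680.1 -116.5] ang 46.8
[297.6 228. ] 132 top z [133.9 141.6] rect [1021.1  194. ] [904.7  15.6] mean [657.4  14.6] ang -154.2
```

```bash
sed -i "s/m=(g&(W\[...,2\]>zmin)/m=(g\&(W[...,2]>zmin)\&(W[...,2]<160)/" h.py
python3 - <<'E'
from h import *
n="top"
d=np.load(f"pics/{n}0.npy");p=cv2.imread(f"pics/{n}0.png");W=cloud(n,d)
knobs(p,W,95);print();knobs(p,W,130)
m=(W[...,2]>92)&(W[...,2]<112)&(W[...,0]>380)&(p.max(2)>110)
q=W[m]; print(np.percentile(q[:,2],[5,50,95]),cv2.minAreaRect(q[:,:2].astype(np.float32)))
A=np.c_[q[:,:2]-q[:,:2].mean(0),np.ones(len(q))];print(q[:,:2].mean(0),np.linalg.lstsq(A,q[:,2],rcond=None)[0])
m=(W[...,2]>30)&(W[...,2]<48)&(W[...,0]>380)&(W[...,1]<60)
q=W[m];print("bed",np.median(q[:,2]),cv2.minAreaRect(q[:,:2].astype(np.float32)))
m=(W[...,2]>66)&(W[...,2]<84)&(W[...,0]>380)&(p.max(2)>110)
q=W[m];print("block",np.median(q[:,2]),cv2.minAreaRect(q[:,:2].astype(np.float32)))
n="scene"
d=np.load(f"pics/{n}0.npy");p=cv2.imread(f"pics/{n}0.png");W=cloud(n,d)
print();knobs(p,W,110)
p=cv2.imread("pics/top0.png");cv2.imwrite("pics/topz0.png",cv2.resize(p[140:310,310:460],None,fx=4,fy=3.5,interpolation=cv2.INTER_CUBIC))
E
```

```text
[407.3 179.8] 238 top z [142.9 145.9] rect [ 669.6 -118.1] [60.1 11.1] mean [ 670.  -117.6] ang -135.0
[347.  198.3] 207 top z [143.4 146.3] rect [632.1   5.3] [61.7 13.1] mean [631.9   5.6] ang -146.0
[428.1 240.3] 223 top z [142.6 145.3] rect [ 545.7 -155.2] [59.4 11.4] mean [ 545.4 -155.4] ang -166.4
[366.8 259.3] 198 top z [143.5 146.8] rect [508.4 -31.9] [59.1 12.6] mean [508.3 -31.6] ang -143.2

[407.8 179.5] 208 top z [143.4 145.9] rect [ 669.6 -118.1] [60.1 11.1] mean [ 670.  -117.6] ang -135.0
[347.  198.1] 201 top z [143.5 146.3] rect [632.1   5.3] [61.7 13.1] mean [631.9   5.6] ang -146.0
[428.4 240.1] 204 top z [142.8 145.4] rect [ 545.7 -155.2] [59.4 11.4] mean [ 545.4 -155.4] ang -166.4
[366.8 259.2] 195 top z [143.5 146.9] rect [508.4 -31.9] [59.1 12.6] mean [508.3 -31.6] ang -143.2
[ 99.95190177 103.15579948 106.75402107] ((590.1412353515625, -76.35093688964844), (190.68258666992188, 191.30531311035156), 16.725622177124023)
[587.82415935 -74.5449482 ] [8.91157296e-04 1.51117875e-03 1.03227258e+02]
bed 39.25580818622127 ((607.0885009765625, -146.62176513671875), (371.1414794921875, 355.6776123046875), 16.945919036865234)
block 77.56675578723959 ((537.2822265625, 69.81463623046875), (303.9755554199219, 420.9820251464844), 20.767963409423828)

[244.7 188.7] 133 top z [129.7 139.7] rect [ 554.  -147.2] [52.1 10.1] mean [ 559.6 -146.7] ang -173.0
[305.5 190.6] 129 top z [132.7 141.4] rect [516.1 -29. ] [59.6 10.7] mean [518.8 -29.9] ang -142.0
[231.3 224.8] 135 top z [132.3 140.8] rect [ 678.  -118.2] [60.2  9.4] mean [ 680.1 -116.5] ang 46.8
[297.6 227.9] 131 top z [133.8 141.5] rect [641.5   6.7] [58.  9.] mean [644.1   8.2] ang -144.2
```

View pics/topz0.png

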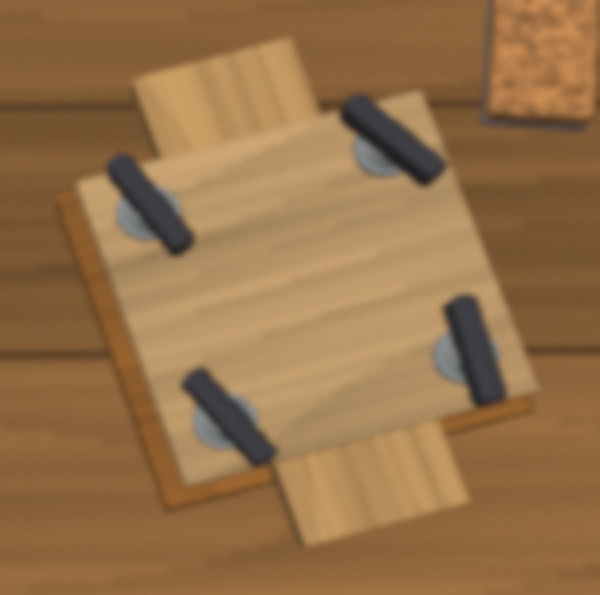

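The zoom shows four bars seated over grey feet. Their centres fit a 130 mm square at about 16.7°. From here I plan in the tool frame.

```bash
cat > plan.py <<'E'
import numpy as np
K=dict(A=(669.9,-118.4),B=(632.4,6.1),C=(545.4,-155.9),D=(507.9,-31.4))
def rel(frm,psi0,to,psi1):
    a=np.radians(psi0); d=np.array(to)-np.array(frm)
    tx=d[0]*np.cos(a)+d[1]*np.sin(a)   # tool x=(cos,sin,0)
    ty=d[0]*np.sin(a)-d[1]*np.cos(a)   # tool y = z(down) x tool x = (sin,-cos)
    return [round(float(v),1) for v in (tx,ty,-d[2])], round(psi0-psi1,1)
E
python3 - <<'E'
from plan import *
p0=(204.361,483.599,303.894);ps=157.1
print(rel(p0,ps,(*K['A'],250),225))
for k in K: 
  print(k,90+np.degrees(np.arctan2(K[k][1],K[k][0])))
E
```

```text
([-663.1, -373.4, 53.9], -67.9)
A 79.97689549873621
B 90.5526461356531
C 74.04766689217658
D 86.4622945126409
```

move_arm([
  [[-45,-25,5],-5,0.6],
  [[-95,-53,10],-12,0.6],
  [[-145,-81,15],-19,0.6],
  [[-195,-109,20],-26,0.6],
  [[-245,-137,25],-33,0.6],
  [[-295,-166,30],-40,0.6],
  [[-345,-194,35],-47,0.6],
  [[-395,-222,40],-54,0.6],
  [[-445,-250,45],-61,0.6],
  [[-495,-278,50],-68,0.6],
], force=80)

```text
time_s: 1.35
eef_pos: [553.0, 33.1, 253.5]
ee_rot: [-0.0, -0.385, 0.923, 0.0]
force: [0.1, 0.4, 0.6]
grip_width: 0.597
```

Run:
```python
from plan import *
a=np.radians(157.1);p=np.array([204.361-495*np.cos(a)-278*np.sin(a),483.599-495*np.sin(a)+278*np.cos(a),253.9]);print(p)
print(rel(p,225.1,(*K['A'],190.5),225))
from rig import ctrl
s=ctrl.sense();print(s['eef_pos'],s['ee_rot'],s['joints'],s['wrist_torque'])
```

```text
[552.17131762  34.89310193 253.9       ]
([25.5, -191.6, 63.4], 0.1)
[552.96275866  33.14073304 253.49092245] [-1.65147887e-04 -3.85169541e-01  9.22845797e-01  1.78509866e-04] [-1.51702031e-01  4.18720528e-01  1.48314848e+00  1.40706714e-04
  1.24019145e+00 -2.51332715e+00] [ 0.03538747  0.03229478 -0.01222601]
```

move_arm([
  [[6,-45,0],0,0.6],
  [[13,-95,0],0,0.6],
  [[19,-145,0],0,0.6],
  [[24,-180,0],0,0.6],
  [[25.5,-191.5,0],0,0.6],
  [[25.5,-191.5,0],0,0.6],
  [[25.5,-191.5,0],0,0.6],
])

```text
time_s: 2.22
eef_pos: [669.3, -117.1, 254.1]
ee_rot: [-0.0, -0.384, 0.923, 0.0]
force: [-0.1, 0.2, 0.5]
grip_width: 0.596
```

Run:
```python
from h import *
s=ctrl.sense();print(s['eef_pos'],s['ee_rot'],s['joints'][5],s['wrist_torque'])
p,d=ctrl.capture("scene");cv2.imwrite("pics/s1.png",cv2.resize(p[120:300,180:380],(800,600))[:,:,::-1])
```

```text
[ 669.34514362 -117.12127139  254.09389515] [-8.63767085e-05 -3.83987739e-01  9.23338168e-01  1.89405749e-04] -2.7043126093789485 [ 0.00632474  0.05084386 -0.02261034]
```

View pics/s1.png

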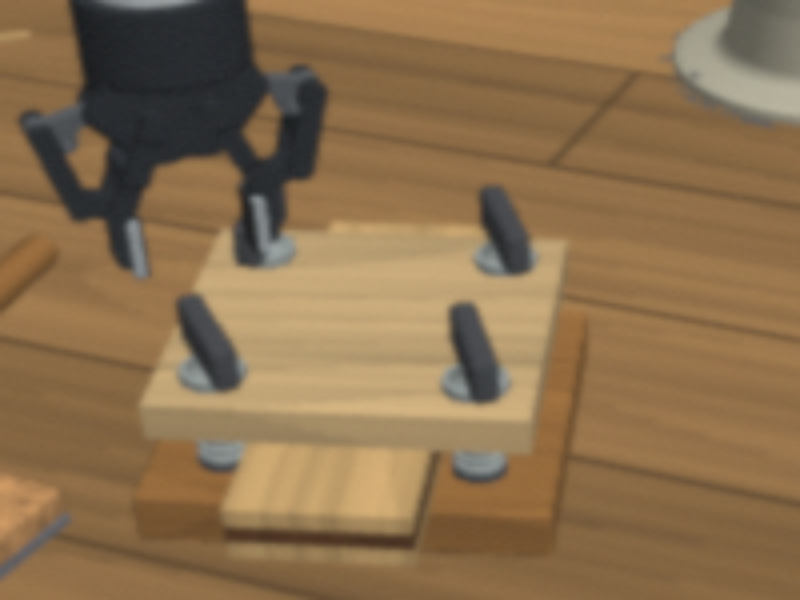

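move_arm([
  [[0,-0.5,30],0,0.4],
  [[0,-0.5,55],0,0.4],
  [[0,-0.5,63],0,0.4],
  [[0,-0.5,63],0,0],
  [[0,-0.5,63],0,0],
  [[0,-0.5,63],0,0],
  [[0,-0.5,63],0,0],
])

```text
time_s: 3.15
eef_pos: [670.5, -118.8, 191.9]
ee_rot: [0.001, -0.383, 0.924, -0.001]
force: [1.9, -1.3, 2.5]
grip_width: 0.149
```

```bash
cat > st.py <<'E'
import numpy as np
from rig import ctrl
s=ctrl.sense();q=s['ee_rot']
psi=np.degrees(2*np.arctan2(q[2],q[1]))%360
a=np.radians(psi);f=s['force']
print("t",round(s['time_s'],2),"p",s['eef_pos'].round(2),"psi",round(psi,2),"q6deg",np.degrees(s['joints'][5]).round(1),"T",s['wrist_torque'].round(3),"tau6",s['tau'][5].round(3),"grip",round(s['grip_width'],3))
print("F tool",(f@[np.cos(a),np.sin(a),0]).round(1),(f@[np.sin(a),-np.cos(a),0]).round(1),(-f[2]).round(1))
E
python3 st.py
```

```text
t 3.15 p [ 670.46 -118.78  191.88] psi 225.1 q6deg -155.0 T [ 0.079 -0.268  0.074] tau6 0.092 grip 0.149
F tool -0.4 -2.3 -2.5
```

move_arm([
  [[0,0,0.2],9,0],
  [[0,0,0.5],18,0],
  [[0,0,0.7],27,0],
  [[0,0,1],36,0],
  [[0,0,1],36,0],
])

```text
time_s: 3.78
eef_pos: [670.4, -118.6, 191.0]
ee_rot: [0.001, -0.08, 0.997, -0.0]
force: [1.3, 1.6, 6.4]
grip_width: 0.143
```

```bash
python3 st.py
```

```text
t 3.77 p [ 670.42 -118.62  190.97] psi 189.15 q6deg -119.0 T [ 0.457 -0.128 -0.167] tau6 0.705 grip 0.143
F tool -1.5 1.4 -6.4
```

Run:
```python
from plan import *
print(rel((670.4,-118.6,191),189.15,(508.3,-31.6,191),217))
```

```text
([146.2, 111.7, -0.0], -27.8)
```

move_arm([
  [[0,0,1],0,0.45],
  [[0,0,1],0,0.45],
  [[0,0,-42],0,0.45],
  [[48,37,-42],-9,0.45],
  [[95,73,-42],-19,0.45],
  [[135,103,-42],-28,0.45],
  [[146,111.5,-42],-28,0.45],
  [[146,111.5,-42],-28,0.45],
  [[146,111.5,-10],-28,0.4],
  [[146,111.5,0.5],-28,0.4],
])

```text
time_s: 5.03
eef_pos: [508.3, -32.1, 187.8]
ee_rot: [-0.001, -0.318, 0.948, 0.001]
force: [0.0, 1.0, 1.1]
grip_width: 0.4
```

```bash
python3 st.py
```

```text
t 5.03 p [508.34 -32.07 187.84] psi 217.09 q6deg -143.9 T [-0.1    0.019 -0.04 ] tau6 -0.004 grip 0.4
F tool -0.7 0.8 -1.1
```

move_arm([
  [[0,0,-2],0,0],
  [[0,0,-2],0,0],
  [[0,0,-2],0,0],
])

```text
time_s: 5.4
eef_pos: [508.5, -31.9, 191.9]
ee_rot: [0.0, -0.318, 0.948, -0.0]
force: [-0.7, -0.5, -2.6]
grip_width: 0.147
```

```bash
python3 st.py
```

```text
t 5.4 p [508.54 -31.9  191.88] psi 217.09 q6deg -143.9 T [-0.194 -0.001 -0.102] tau6 -0.086 grip 0.147
F tool 0.9 0.0 2.6
```

move_arm([
  [[0,0,0.2],9,0],
  [[0,0,0.5],18,0],
  [[0,0,0.7],27,0],
  [[0,0,1],36,0],
  [[0,0,1],36,0],
])

```text
time_s: 6.02
eef_pos: [508.5, -31.7, 190.9]
ee_rot: [0.0, -0.01, 1.0, -0.0]
force: [-0.8, 0.9, 1.0]
grip_width: 0.148
```

```bash
python3 st.py;  python3 - <<'E'
from plan import *
print(rel((508.5,-31.9,191),217.1-36,(632.8,6.0,191),214))
E
```

```text
t 6.03 p [508.49 -31.68 190.94] psi 181.17 q6deg -107.9 T [ 0.087  0.208 -0.169] tau6 0.732 grip 0.148
F tool 0.8 0.9 -1.0
([-125.0, 35.5, -0.0], -32.9)
```

move_arm([
  [[0,0,0],0,0.45],
  [[0,0,0],0,0.45],
  [[0,0,-42],0,0.45],
  [[-45,13,-42],-10,0.45],
  [[-90,26,-42],-20,0.45],
  [[-120,34,-42],-30,0.45],
  [[-125,35.5,-42],-33,0.45],
  [[-125,35.5,-42],-33,0.45],
  [[-125,35.5,-15],-33,0.4],
  [[-125,35.5,-2],-33,0.4],
])

```text
time_s: 7.28
eef_pos: [632.0, 6.0, 191.3]
ee_rot: [-0.001, -0.293, 0.956, 0.0]
force: [0.1, 0.3, -0.8]
grip_width: 0.399
```

move_arm([
  [[0,0,0],0,0],
  [[0,0,0],0,0],
  [[0,0,0],0,0],
])

```text
time_s: 7.65
eef_pos: [632.6, 5.6, 192.5]
ee_rot: [-0.0, -0.293, 0.956, -0.0]
force: [1.8, -6.1, -5.1]
grip_width: 0.144
```

```bash
python3 st.py
```

```text
t 7.65 p [632.62   5.64 192.51] psi 214.07 q6deg -134.1 T [-0.614  0.007  0.039] tau6 0.045 grip 0.144
F tool 2.0 -6.1 5.1
```

move_arm([
  [[0,0,0.2],9,0],
  [[0,0,0.5],18,0],
  [[0,0,0.7],27,0],
  [[0,0,1],36,0],
  [[0,0,1],36,0],
])

```text
time_s: 8.28
eef_pos: [632.6, 6.1, 191.6]
ee_rot: [-0.0, 0.016, 1.0, 0.0]
force: [-1.3, -3.2, -4.1]
grip_width: 0.145
```

```bash
python3 st.py;  python3 - <<'E'
from plan import *
print(rel((632.6,5.8,191),178.1,(546,-156,191),194.5))
E
```

```text
t 8.28 p [632.57   6.09 191.59] psi 178.15 q6deg -98.2 T [-0.238  0.074 -0.152] tau6 0.752 grip 0.145
F tool 1.2 -3.3 4.1
([81.2, -164.6, -0.0], -16.4)
```

move_arm([
  [[0,0,0],0,0.45],
  [[0,0,0],0,0.45],
  [[0,0,-42],0,0.45],
  [[22,-45,-42],-5,0.45],
  [[46,-93,-42],-11,0.45],
  [[69,-140,-42],-16,0.45],
  [[81,-164.5,-42],-16,0.45],
  [[81,-164.5,-42],-16,0.45],
  [[81,-164.5,-15],-16,0.4],
  [[81,-164.5,-1],-16,0.4],
])

```text
time_s: 9.52
eef_pos: [546.4, -154.5, 191.5]
ee_rot: [-0.0, -0.123, 0.992, 0.0]
force: [-0.5, 0.7, 0.2]
grip_width: 0.399
```

move_arm([
  [[0,0,0],0,0],
  [[0,0,0],0,0],
  [[0,0,0],0,0],
])

```text
time_s: 9.9
eef_pos: [546.5, -155.8, 192.3]
ee_rot: [0.0, -0.123, 0.992, -0.0]
force: [3.0, -4.3, -10.7]
grip_width: 0.144
```

```bash
python3 st.py
```

```text
t 9.9 p [ 546.48 -155.78  192.34] psi 194.11 q6deg -131.8 T [-0.515 -0.366  0.041] tau6 0.061 grip 0.144
F tool -1.9 -4.9 10.7
```

move_arm([
  [[0,0,0.5],9,0],
  [[0,0,0.8],18,0],
  [[0,0,1.1],27,0],
  [[0,0,1.5],36,0],
  [[0,0,1.5],36,0],
])

```text
time_s: 10.52
eef_pos: [546.5, -155.8, 191.4]
ee_rot: [0.001, 0.189, 0.982, -0.0]
force: [2.2, -4.1, -4.3]
grip_width: 0.142
```

```bash
python3 st.py;  python3 - <<'E'
from h import *
from plan import *
print(rel((546.4,-155.8,191),158.1,(670.4,-118.6,190.5),189.1))
p,d=ctrl.capture("scene");cv2.imwrite("pics/s2.png",cv2.resize(p[120:300,180:380],(800,600))[:,:,::-1])
E
```

```text
t 10.53 p [ 546.55 -155.83  191.39] psi 158.16 q6deg -95.9 T [-0.427 -0.308 -0.099] tau6 0.727 grip 0.142
F tool -3.6 -3.0 4.3
([-101.2, 80.8, 0.5], -31.0)
```

View pics/s2.png

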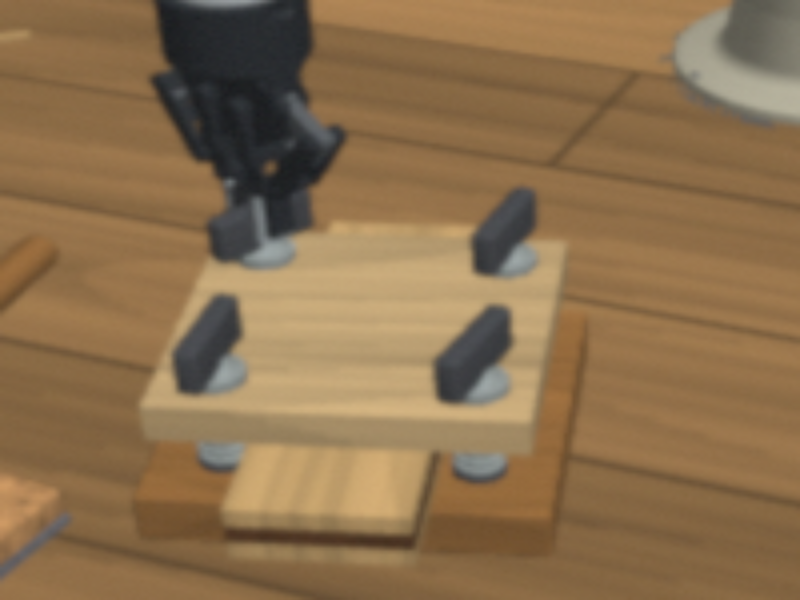

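move_arm([
  [[0,0,0],0,0.45],
  [[0,0,0],0,0.45],
  [[0,0,-42],0,0.45],
  [[-35,28,-42],-10,0.45],
  [[-70,56,-42],-20,0.45],
  [[-95,76,-42],-30,0.45],
  [[-101,81,-42],-31,0.45],
  [[-101,81,-42],-31,0.45],
  [[-101,81,-15],-31,0.4],
  [[-101,81,0],-31,0.4],
])

```text
time_s: 11.82
eef_pos: [669.1, -118.5, 190.0]
ee_rot: [-0.001, -0.078, 0.997, 0.0]
force: [-0.6, 0.1, 0.3]
grip_width: 0.402
```

move_arm([
  [[0,0,0],0,0],
  [[0,0,0],0,0],
  [[0,0,0],0,0],
])

```text
time_s: 12.2
eef_pos: [669.7, -118.6, 190.9]
ee_rot: [-0.001, -0.079, 0.997, -0.0]
force: [-4.5, -3.4, -5.1]
grip_width: 0.144
```

```bash
python3 st.py
```

```text
t 12.2 p [ 669.72 -118.6   190.91] psi 189.06 q6deg -118.9 T [-0.561  0.615  0.037] tau6 0.001 grip 0.144
F tool 5.0 -2.7 5.1
```

move_arm([
  [[0,0,0.2],9,0],
  [[0,0,0.2],9,0],
])

```text
time_s: 12.45
eef_pos: [669.7, -118.4, 190.7]
ee_rot: [-0.001, -0.0, 1.0, -0.0]
force: [-4.0, -3.5, -4.6]
grip_width: 0.145
```

```bash
python3 st.py
```

```text
t 12.45 p [ 669.74 -118.4   190.73] psi 180.02 q6deg -109.9 T [-0.409  0.653 -0.167] tau6 0.542 grip 0.145
F tool 4.0 -3.5 4.6
```

move_arm([
  [[0,0,0.2],9,0],
  [[0,0,0.2],9,0],
])

```text
time_s: 12.7
eef_pos: [669.8, -118.2, 190.5]
ee_rot: [-0.001, 0.077, 0.997, -0.0]
force: [-4.5, -4.0, -4.1]
grip_width: 0.148
```

```bash
python3 st.py
```

```text
t 12.7 p [ 669.78 -118.23  190.48] psi 171.17 q6deg -101.0 T [-0.267  0.748 -0.109] tau6 0.666 grip 0.148
F tool 3.8 -4.7 4.1
```

move_arm([
  [[0,0,0.2],9,0],
  [[0,0,0.2],9,0],
])

```text
time_s: 12.95
eef_pos: [669.9, -118.1, 190.3]
ee_rot: [-0.001, 0.154, 0.988, 0.0]
force: [-4.6, -2.0, -4.8]
grip_width: 0.143
```

```bash
python3 st.py
```

```text
t 12.95 p [ 669.86 -118.07  190.3 ] psi 162.28 q6deg -92.1 T [-0.135  0.819 -0.14 ] tau6 0.552 grip 0.143
F tool 3.8 -3.3 4.8
```

move_arm([
  [[0,0,0.2],9,0],
  [[0,0,0.2],9,0],
])

```text
time_s: 13.2
eef_pos: [669.9, -117.9, 190.2]
ee_rot: [-0.0, 0.23, 0.973, 0.0]
force: [-5.0, -1.4, -3.2]
grip_width: 0.146
```

```bash
python3 st.py
python3 - <<'E'
from plan import *
print(rel((669.9,-118.0,190),153.3,(508.5,-31.7,189.8),181.1))
E
```

```text
t 13.2 p [ 669.91 -117.93  190.15] psi 153.38 q6deg -83.2 T [ 0.047  0.88  -0.161] tau6 0.513 grip 0.146
F tool 3.9 -3.5 3.2
([183.0, 4.6, 0.2], -27.8)
```

move_arm([
  [[0,0,0],0,0.45],
  [[0,0,0],0,0.45],
  [[0,0,-42],0,0.45],
  [[58,2,-42],-9,0.45],
  [[118,3,-42],-19,0.45],
  [[170,4,-42],-28,0.45],
  [[183,4.5,-42],-28,0.45],
  [[183,4.5,-42],-28,0.45],
  [[183,4.5,-15],-28,0.4],
  [[183,4.5,0],-28,0.4],
])

```text
time_s: 14.45
eef_pos: [509.8, -31.9, 189.0]
ee_rot: [-0.0, -0.009, 1.0, 0.0]
force: [-0.7, 0.1, 1.0]
grip_width: 0.4
```

move_arm([
  [[0,0,0],0,0],
  [[0,0,0],0,0],
  [[0,0,0],0,0],
])

```text
time_s: 14.82
eef_pos: [509.2, -31.5, 190.0]
ee_rot: [0.0, -0.009, 1.0, -0.0]
force: [4.5, -2.9, -11.2]
grip_width: 0.148
```

```bash
python3 st.py
```

```text
t 14.82 p [509.23 -31.54 190.01] psi 181.08 q6deg -107.8 T [-0.372 -0.607 -0.007] tau6 -0.055 grip 0.148
F tool -4.4 -3.0 11.2
```

move_arm([
  [[0,0,0.2],9,0],
  [[0,0,0.2],9,0],
])

```text
time_s: 15.08
eef_pos: [509.2, -31.6, 189.8]
ee_rot: [0.0, 0.069, 0.998, -0.0]
force: [3.9, -3.4, -12.0]
grip_width: 0.146
```

```bash
python3 st.py
```

```text
t 15.07 p [509.22 -31.56 189.79] psi 172.06 q6deg -98.8 T [-0.491 -0.659 -0.11 ] tau6 0.578 grip 0.146
F tool -4.3 -2.9 12.0
```

move_arm([
  [[0,0,0.2],9,0],
  [[0,0,0.2],9,0],
])

```text
time_s: 15.32
eef_pos: [509.2, -31.6, 189.6]
ee_rot: [0.0, 0.147, 0.989, -0.0]
force: [3.9, -2.6, -12.7]
grip_width: 0.144
```

```bash
python3 st.py
```

```text
t 15.32 p [509.21 -31.6  189.57] psi 163.07 q6deg -89.8 T [-0.604 -0.644 -0.112] tau6 0.518 grip 0.144
F tool -4.5 -1.3 12.7
```

move_arm([
  [[0,0,0.2],9,0],
  [[0,0,0.2],9,0],
])

```text
time_s: 15.58
eef_pos: [509.2, -31.6, 189.4]
ee_rot: [0.0, 0.224, 0.974, -0.0]
force: [3.1, -4.4, -11.3]
grip_width: 0.147
```

```bash
python3 st.py
```

```text
t 15.57 p [509.22 -31.64 189.38] psi 154.07 q6deg -80.8 T [-0.666 -0.694 -0.12 ] tau6 0.51 grip 0.147
F tool -4.7 -2.6 11.3
```

move_arm([
  [[0,0,0.3],9,0],
  [[0,0,0.3],9,0],
])

```text
time_s: 15.82
eef_pos: [509.2, -31.7, 189.2]
ee_rot: [0.0, 0.3, 0.954, -0.0]
force: [3.8, -4.0, -11.7]
grip_width: 0.149
```

```bash
python3 st.py
python3 - <<'E'
from plan import *
print(rel((509.2,-31.6,189.2),145.2,(632.6,6.1,190),178.1))
E
```

```text
t 15.82 p [509.17 -31.68 189.17] psi 145.07 q6deg -71.8 T [-0.629 -0.565 -0.144] tau6 0.488 grip 0.149
F tool -5.4 -1.1 11.7
([-79.8, 101.4, -0.8], -32.9)
```

move_arm([
  [[0,0,0],0,0.45],
  [[0,0,0],0,0.45],
  [[0,0,-42],0,0.45],
  [[-28,35,-42],-10,0.45],
  [[-56,70,-42],-20,0.45],
  [[-75,95,-42],-30,0.45],
  [[-80,101.5,-42],-33,0.45],
  [[-80,101.5,-42],-33,0.45],
  [[-80,101.5,-15],-33,0.4],
  [[-80,101.5,0],-33,0.4],
])

```text
time_s: 17.08
eef_pos: [632.0, 6.1, 188.4]
ee_rot: [-0.001, 0.017, 1.0, 0.0]
force: [-0.8, -0.6, -0.2]
grip_width: 0.397
```

move_arm([
  [[0,0,0],0,0],
  [[0,0,0],0,0],
  [[0,0,0],0,0],
])

```text
time_s: 17.45
eef_pos: [632.4, 6.0, 189.3]
ee_rot: [-0.0, 0.017, 1.0, -0.0]
force: [-2.2, -1.3, -3.4]
grip_width: 0.147
```

```bash
python3 st.py
```

```text
t 17.45 p [632.37   6.01 189.31] psi 178.08 q6deg -98.1 T [-0.253  0.525 -0.002] tau6 0.009 grip 0.147
F tool 2.1 -1.3 3.4
```

move_arm([
  [[0,0,0.2],9,0],
  [[0,0,0.2],9,0],
])

```text
time_s: 17.7
eef_pos: [632.4, 6.2, 189.1]
ee_rot: [-0.0, 0.095, 0.996, -0.0]
force: [-4.1, -1.9, -4.1]
grip_width: 0.146
```

```bash
python3 st.py
```

```text
t 17.7 p [632.42   6.18 189.08] psi 169.15 q6deg -89.2 T [-0.117  0.576 -0.071] tau6 0.743 grip 0.146
F tool 3.6 -2.6 4.1
```

move_arm([
  [[0,0,0.2],9,0],
  [[0,0,0.2],9,0],
])

```text
time_s: 17.95
eef_pos: [632.4, 6.3, 188.8]
ee_rot: [-0.0, 0.171, 0.985, 0.0]
force: [-4.3, -0.1, -3.3]
grip_width: 0.144
```

```bash
python3 st.py
```

```text
t 17.95 p [632.44   6.31 188.81] psi 160.31 q6deg -80.3 T [ 0.038  0.642 -0.084] tau6 0.723 grip 0.144
F tool 4.0 -1.5 3.3
```

move_arm([
  [[0,0,0.2],9,0],
  [[0,0,0.2],9,0],
])

```text
time_s: 18.2
eef_pos: [632.5, 6.4, 188.7]
ee_rot: [-0.0, 0.247, 0.969, 0.0]
force: [-3.7, 0.8, -2.2]
grip_width: 0.148
```

```bash
python3 st.py
```

```text
t 18.2 p [632.5    6.43 188.67] psi 151.38 q6deg -71.4 T [ 0.211  0.73  -0.11 ] tau6 0.648 grip 0.148
F tool 3.7 -1.1 2.2
```

move_arm([
  [[0,0,0.3],9,0],
  [[0,0,0.3],9,0],
])

```text
time_s: 18.45
eef_pos: [632.6, 6.6, 188.7]
ee_rot: [-0.0, 0.322, 0.947, 0.0]
force: [-5.2, 2.2, -0.3]
grip_width: 0.15
```

```bash
python3 st.py
python3 - <<'E'
from plan import *
print(rel((632.5,6.4,188.4),142.3,(546.4,-155.8,190),158.1))
E
```

```text
t 18.45 p [632.6    6.56 188.65] psi 142.44 q6deg -62.5 T [ 0.426  0.767 -0.34 ] tau6 0.362 grip 0.15
F tool 5.5 -1.4 0.3
([-31.1, -181.0, -1.6], -15.8)
```

B's reading jumped to -0.34 from about -0.1, so it is just touching. On to its diagonal partner C.

move_arm([
  [[0,0,0],0,0.45],
  [[0,0,0],0,0.45],
  [[0,0,-42],0,0.45],
  [[-10,-58,-42],-5,0.45],
  [[-20,-117,-42],-10,0.45],
  [[-29,-170,-42],-16,0.45],
  [[-31,-181,-42],-16,0.45],
  [[-31,-181,-42],-16,0.45],
  [[-31,-181,-15],-16,0.4],
  [[-31,-181,-1],-16,0.4],
])

```text
time_s: 19.7
eef_pos: [546.3, -154.3, 188.2]
ee_rot: [-0.0, 0.189, 0.982, 0.0]
force: [-0.2, -0.0, -0.5]
grip_width: 0.398
```

move_arm([
  [[0,0,0],0,0],
  [[0,0,0],0,0],
  [[0,0,0],0,0],
])

```text
time_s: 20.08
eef_pos: [545.8, -155.6, 189.2]
ee_rot: [-0.0, 0.19, 0.982, -0.0]
force: [-1.8, -2.0, -7.4]
grip_width: 0.148
```

```bash
python3 st.py
```

```text
t 20.07 p [ 545.79 -155.59  189.18] psi 158.1 q6deg -95.8 T [-0.251  0.211 -0.012] tau6 0.001 grip 0.148
F tool 0.9 -2.6 7.4
```

move_arm([
  [[0,0,0.2],9,0],
  [[0,0,0.2],9,0],
])

```text
time_s: 20.32
eef_pos: [545.8, -155.5, 188.9]
ee_rot: [-0.0, 0.266, 0.964, 0.0]
force: [-1.5, -1.3, -7.6]
grip_width: 0.143
```

```bash
python3 st.py
```

```text
t 20.32 p [ 545.82 -155.52  188.92] psi 149.15 q6deg -86.9 T [-0.053  0.14  -0.126] tau6 0.751 grip 0.143
F tool 0.7 -1.9 7.6
```

move_arm([
  [[0,0,0.2],9,0],
  [[0,0,0.2],9,0],
])

```text
time_s: 20.58
eef_pos: [545.9, -155.4, 188.7]
ee_rot: [-0.0, 0.34, 0.941, 0.0]
force: [-0.6, -0.6, -8.8]
grip_width: 0.148
```

```bash
python3 st.py
```

```text
t 20.57 p [ 545.89 -155.43  188.72] psi 140.3 q6deg -78.0 T [ 0.038 -0.122 -0.061] tau6 0.729 grip 0.148
F tool 0.1 -0.8 8.8
```

move_arm([
  [[0,0,0.3],9,0],
  [[0,0,0.3],9,0],
])

```text
time_s: 20.82
eef_pos: [546.0, -155.4, 188.7]
ee_rot: [0.0, 0.412, 0.911, 0.0]
force: [0.5, 0.9, -7.1]
grip_width: 0.146
```

```bash
python3 st.py
```

```text
t 20.82 p [ 545.98 -155.42  188.7 ] psi 131.38 q6deg -69.1 T [ 0.318 -0.111 -0.167] tau6 0.6 grip 0.146
F tool 0.4 1.0 7.1
```

move_arm([
  [[0,0,0.3],9,0],
  [[0,0,0.3],9,0],
])

```text
time_s: 21.08
eef_pos: [546.1, -155.3, 188.6]
ee_rot: [0.0, 0.482, 0.876, 0.0]
force: [-0.2, 1.7, -3.6]
grip_width: 0.147
```

```bash
python3 st.py
python3 - <<'E'
from plan import *
print(rel((545.9,-155.3,188.2),122.4,(669.9,-118.1,189.5),153.3))
E
```

```text
t 21.07 p [ 546.08 -155.35  188.61] psi 122.43 q6deg -60.2 T [ 0.568 -0.113 -0.323] tau6 0.53 grip 0.147
F tool 1.5 0.7 3.6
([-35.0, 124.6, -1.3], -30.9)
```

C reads -0.32, also starting to seat. Round three starts at A.

move_arm([
  [[0,0,0],0,0.45],
  [[0,0,0],0,0.45],
  [[0,0,-42],0,0.45],
  [[-12,42,-42],-10,0.45],
  [[-24,85,-42],-20,0.45],
  [[-33,118,-42],-30,0.45],
  [[-35,124.5,-42],-31,0.45],
  [[-35,124.5,-42],-31,0.45],
  [[-35,124.5,-15],-31,0.4],
  [[-35,124.5,-1],-31,0.4],
])

```text
time_s: 22.32
eef_pos: [669.0, -119.7, 188.4]
ee_rot: [-0.001, 0.233, 0.972, 0.0]
force: [0.2, -0.2, -0.4]
grip_width: 0.399
```

move_arm([
  [[0,0,0],0,0],
  [[0,0,0],0,0],
  [[0,0,0],0,0],
])

```text
time_s: 22.7
eef_pos: [669.9, -118.4, 189.2]
ee_rot: [-0.0, 0.232, 0.973, 0.001]
force: [1.9, 5.3, -6.7]
grip_width: 0.144
```

```bash
python3 st.py
```

```text
t 22.7 p [ 669.88 -118.39  189.17] psi 153.11 q6deg -83.0 T [ 0.453 -0.219  0.087] tau6 0.075 grip 0.144
F tool 0.7 5.6 6.7
```

move_arm([
  [[0,0,0.2],6,0],
  [[0,0,0.2],6,0],
])

```text
time_s: 22.95
eef_pos: [669.9, -118.3, 189.2]
ee_rot: [-0.0, 0.284, 0.959, 0.001]
force: [2.7, 4.9, -6.7]
grip_width: 0.147
```

```bash
python3 st.py
```

```text
t 22.95 p [ 669.93 -118.32  189.17] psi 147.06 q6deg -77.0 T [ 0.496 -0.179 -0.006] tau6 0.389 grip 0.147
F tool 0.4 5.6 6.7
```

move_arm([
  [[0,0,0.2],6,0],
  [[0,0,0.2],6,0],
])

```text
time_s: 23.2
eef_pos: [670.0, -118.2, 189.1]
ee_rot: [-0.0, 0.333, 0.943, 0.001]
force: [2.9, 5.3, -5.4]
grip_width: 0.145
```

```bash
python3 st.py
```

```text
t 23.2 p [ 669.99 -118.24  189.12] psi 141.08 q6deg -71.0 T [ 0.642 -0.081  0.104] tau6 0.521 grip 0.145
F tool 1.1 6.0 5.4
```

move_arm([
  [[0,0,0.2],6,0],
  [[0,0,0.2],6,0],
])

```text
time_s: 23.45
eef_pos: [670.0, -118.1, 189.1]
ee_rot: [-0.0, 0.382, 0.924, 0.001]
force: [2.9, 5.9, -4.0]
grip_width: 0.145
```

```bash
python3 st.py
```

```text
t 23.45 p [ 670.04 -118.11  189.11] psi 135.1 q6deg -65.0 T [ 0.761 -0.044  0.224] tau6 0.651 grip 0.145
F tool 2.1 6.3 4.0
```

move_arm([
  [[0,0,0.2],6,0],
  [[0,0,0.2],6,0],
])

```text
time_s: 23.7
eef_pos: [670.1, -118.0, 189.1]
ee_rot: [-0.0, 0.43, 0.903, 0.001]
force: [1.4, 6.1, -2.9]
grip_width: 0.143
```

```bash
python3 st.py
```

```text
t 23.7 p [ 670.09 -118.05  189.11] psi 129.11 q6deg -59.0 T [ 0.881 -0.018  0.408] tau6 0.781 grip 0.143
F tool 3.8 4.9 2.9
```

move_arm([
  [[0,0,0],0,0],
  [[0,0,0],0,0],
])

```text
time_s: 23.95
eef_pos: [670.1, -118.0, 189.1]
ee_rot: [-0.0, 0.429, 0.903, 0.001]
force: [2.2, 7.1, -3.2]
grip_width: 0.147
```

```bash
python3 st.py
```

```text
t 23.95 p [ 670.07 -118.04  189.06] psi 129.15 q6deg -59.0 T [0.789 0.013 0.316] tau6 0.338 grip 0.147
F tool 4.1 6.2 3.2
```

move_arm([
  [[0,0,0],2,0],
  [[0,0,0],3,0],
  [[0,0,0],3,0],
])

```text
time_s: 24.32
eef_pos: [670.1, -118.0, 189.1]
ee_rot: [-0.0, 0.452, 0.892, 0.001]
force: [2.5, 6.4, -3.3]
grip_width: 0.147
```

```bash
python3 st.py
```

```text
t 24.32 p [ 670.1  -118.01  189.07] psi 126.2 q6deg -56.1 T [ 0.881 -0.07   0.765] tau6 0.824 grip 0.147
F tool 3.7 5.8 3.3
```

move_arm([
  [[0,0,0],0,0],
  [[0,0,0],0,0],
])

```text
time_s: 24.58
eef_pos: [670.1, -118.0, 189.1]
ee_rot: [-0.0, 0.452, 0.892, 0.001]
force: [2.4, 6.5, -2.2]
grip_width: 0.152
```

```bash
python3 st.py
```

```text
t 24.57 p [ 670.11 -118.03  189.07] psi 126.2 q6deg -56.1 T [ 0.875 -0.014  0.744] tau6 0.75 grip 0.152
F tool 3.8 5.8 2.2
```

A holds a settled 0.75 N m, and tau6 agrees, so it is firmly tight. Fast steps hide the true torque, so I'll use slower steps with a settle. D is next.

Run:
```python
from plan import *
print(rel((670.1,-118.0,189.1),126.2,(509,-31.6,188.8),145.1))
```

```text
([164.9, -79.0, 0.3], -18.9)
```

move_arm([
  [[0,0,0],0,0.45],
  [[0,0,0],0,0.45],
  [[0,0,-42],0,0.45],
  [[53,-25,-42],-7,0.45],
  [[106,-51,-42],-14,0.45],
  [[155,-74,-42],-19,0.45],
  [[165,-79,-42],-19,0.45],
  [[165,-79,-42],-19,0.45],
  [[165,-79,-15],-19,0.4],
  [[165,-79,0],-19,0.4],
])

```text
time_s: 25.82
eef_pos: [509.7, -33.1, 187.4]
ee_rot: [-0.0, 0.3, 0.954, -0.0]
force: [-0.3, 0.2, 0.2]
grip_width: 0.4
```

move_arm([
  [[0,0,0],0,0],
  [[0,0,0],0,0],
  [[0,0,0],0,0],
])

```text
time_s: 26.2
eef_pos: [509.5, -32.3, 188.2]
ee_rot: [0.0, 0.3, 0.954, 0.0]
force: [5.1, 1.0, -11.7]
grip_width: 0.146
```

```bash
python3 st.py
```

```text
t 26.2 p [509.49 -32.31 188.24] psi 145.07 q6deg -71.9 T [ 0.151 -0.658 -0.068] tau6 -0.07 grip 0.146
F tool -3.6 3.7 11.7
```

move_arm([
  [[0,0,0.1],3,0],
  [[0,0,0.1],5,0],
  [[0,0,0.1],6,0],
  [[0,0,0.1],6,0],
])

```text
time_s: 26.7
eef_pos: [509.5, -32.3, 188.2]
ee_rot: [0.0, 0.349, 0.937, 0.0]
force: [4.1, 1.6, -10.3]
grip_width: 0.149
```

```bash
python3 st.py
```

```text
t 26.7 p [509.46 -32.35 188.18] psi 139.09 q6deg -65.9 T [ 0.097 -0.573  0.159] tau6 0.205 grip 0.149
F tool -2.0 3.9 10.3
```

move_arm([
  [[0,0,0.2],3,0],
  [[0,0,0.3],5,0],
  [[0,0,0.3],6,0],
  [[0,0,0.3],6,0],
])

```text
time_s: 27.2
eef_pos: [509.4, -32.4, 188.2]
ee_rot: [0.0, 0.398, 0.917, 0.0]
force: [5.5, 1.5, -8.1]
grip_width: 0.152
```

```bash
python3 st.py
```

```text
t 27.2 p [509.36 -32.37 188.17] psi 133.09 q6deg -59.9 T [ 0.154 -0.653  0.25 ] tau6 0.313 grip 0.152
F tool -2.7 5.0 8.1
```

move_arm([
  [[0,0,0.2],3,0],
  [[0,0,0.3],5,0],
  [[0,0,0.3],6,0],
  [[0,0,0.3],6,0],
])

```text
time_s: 27.7
eef_pos: [509.3, -32.4, 188.1]
ee_rot: [0.001, 0.445, 0.895, 0.0]
force: [5.8, 1.3, -5.2]
grip_width: 0.147
```

```bash
python3 st.py
```

```text
t 27.7 p [509.27 -32.41 188.11] psi 127.09 q6deg -53.9 T [ 0.189 -0.496  0.404] tau6 0.457 grip 0.147
F tool -2.5 5.4 5.2
```

move_arm([
  [[0,0,0.1],2,0],
  [[0,0,0.2],4,0],
  [[0,0,0.2],4,0],
])

```text
time_s: 28.08
eef_pos: [509.2, -32.4, 188.1]
ee_rot: [0.001, 0.477, 0.879, 0.0]
force: [4.4, 2.0, -0.9]
grip_width: 0.146
```

```bash
python3 st.py
```

```text
t 28.07 p [509.24 -32.41 188.08] psi 123.07 q6deg -49.9 T [ 0.2   -0.394  0.353] tau6 0.583 grip 0.146
F tool -0.7 4.8 0.9
```

move_arm([
  [[0,0,0],1,0],
  [[0,0,0],1,0],
  [[0,0,0],1,0],
])

```text
time_s: 28.45
eef_pos: [509.2, -32.4, 188.1]
ee_rot: [0.001, 0.484, 0.875, 0.0]
force: [4.5, 2.4, 4.9]
grip_width: 0.154
```

```bash
python3 st.py
```

```text
t 28.45 p [509.24 -32.44 188.09] psi 122.1 q6deg -48.9 T [ 0.33  -0.4    0.529] tau6 0.539 grip 0.154
F tool -0.3 5.1 -4.9
```

D holds a settled 0.53 N m, about 0.37 above its free running of 0.16. Now B.

Run:
```python
from plan import *
print(rel((509.3,-32.4,188.1),122.1,(632.5,6.3,188.5),142.4))
```

```text
([-32.7, 124.9, -0.4], -20.3)
```

move_arm([
  [[0,0,0],0,0.45],
  [[0,0,0],0,0.45],
  [[0,0,-42],0,0.45],
  [[-11,42,-42],-7,0.45],
  [[-22,84,-42],-14,0.45],
  [[-31,118,-42],-20,0.45],
  [[-32.5,125,-42],-20,0.45],
  [[-32.5,125,-42],-20,0.45],
  [[-32.5,125,-15],-20,0.4],
  [[-32.5,125,0],-20,0.4],
])

```text
time_s: 29.7
eef_pos: [631.0, 6.1, 186.6]
ee_rot: [-0.001, 0.325, 0.946, -0.0]
force: [0.1, 0.3, 0.1]
grip_width: 0.399
```

move_arm([
  [[0,0,0],0,0],
  [[0,0,0],0,0],
  [[0,0,0],0,0],
])

```text
time_s: 30.08
eef_pos: [631.9, 6.8, 187.5]
ee_rot: [-0.0, 0.325, 0.946, 0.0]
force: [1.3, 2.9, -7.7]
grip_width: 0.144
```

```bash
python3 st.py
```

```text
t 30.07 p [631.88   6.81 187.48] psi 142.1 q6deg -62.1 T [0.369 0.032 0.083] tau6 0.118 grip 0.144
F tool 0.7 3.1 7.7
```

move_arm([
  [[0,0,0.1],2,0],
  [[0,0,0.1],3,0],
  [[0,0,0.1],3,0],
  [[0,0,0.1],3,0],
])

```text
time_s: 30.58
eef_pos: [631.9, 6.9, 187.4]
ee_rot: [-0.0, 0.35, 0.937, 0.0]
force: [-0.7, 5.2, -7.0]
grip_width: 0.146
```

```bash
python3 st.py
```

```text
t 30.57 p [631.93   6.88 187.44] psi 139.06 q6deg -59.1 T [0.681 0.199 0.241] tau6 0.25 grip 0.146
F tool 3.9 3.5 7.0
```

move_arm([
  [[0,0,0.1],2,0],
  [[0,0,0.1],3,0],
  [[0,0,0.1],3,0],
  [[0,0,0.1],3,0],
])

```text
time_s: 31.08
eef_pos: [632.0, 7.0, 187.4]
ee_rot: [-0.0, 0.374, 0.927, 0.0]
force: [1.2, 4.6, -6.5]
grip_width: 0.149
```

```bash
python3 st.py
```

```text
t 31.07 p [631.98   6.98 187.45] psi 136.07 q6deg -56.1 T [0.705 0.074 0.312] tau6 0.317 grip 0.149
F tool 2.4 4.1 6.5
```

move_arm([
  [[0,0,0.1],2,0],
  [[0,0,0.1],3,0],
  [[0,0,0.1],3,0],
  [[0,0,0.1],3,0],
])

```text
time_s: 31.58
eef_pos: [632.0, 7.0, 187.4]
ee_rot: [-0.0, 0.398, 0.917, 0.0]
force: [0.1, 5.3, -6.3]
grip_width: 0.147
```

```bash
python3 st.py
```

```text
t 31.57 p [632.04   7.01 187.43] psi 133.08 q6deg -53.1 T [0.787 0.125 0.401] tau6 0.383 grip 0.147
F tool 3.8 3.7 6.3
```

move_arm([
  [[0,0,0.1],2,0],
  [[0,0,0.1],3,0],
  [[0,0,0.1],4,0],
  [[0,0,0.1],4,0],
  [[0,0,0.1],4,0],
])

```text
time_s: 32.2
eef_pos: [632.1, 7.1, 187.4]
ee_rot: [-0.0, 0.43, 0.903, 0.0]
force: [1.2, 5.8, -6.5]
grip_width: 0.148
```

```bash
python3 st.py
python3 - <<'E'
from plan import *
print(rel((632.1,7.1,187.4),129.1,(546.2,-155.5,188.3),122.4))
E
```

```text
t 32.2 p [632.08   7.12 187.4 ] psi 129.09 q6deg -49.1 T [0.907 0.066 0.442] tau6 0.472 grip 0.148
F tool 3.7 4.6 6.5
([-72.0, -169.2, -0.9], 6.7)
```

move_arm([
  [[0,0,0],1,0],
  [[0,0,0],2,0],
  [[0,0,0],2,0],
  [[0,0,0],2,0],
])

```text
time_s: 32.7
eef_pos: [632.1, 7.1, 187.4]
ee_rot: [-0.0, 0.445, 0.895, 0.0]
force: [0.9, 6.7, -5.8]
grip_width: 0.146
```

```bash
python3 st.py
python3 - <<'E'
from plan import *
print(rel((632.1,7.1,187.4),127.1,(546.2,-155.5,188.3),122.4))
E
```

```text
t 32.7 p [632.14   7.15 187.42] psi 127.09 q6deg -47.1 T [0.881 0.056 0.459] tau6 0.511 grip 0.146
F tool 4.8 4.8 5.8
([-77.9, -166.6, -0.9], 4.7)
```

B holds about 0.5 N m. Now C.

move_arm([
  [[0,0,0],0,0.45],
  [[0,0,0],0,0.45],
  [[0,0,-42],0,0.45],
  [[-25,-54,-42],2,0.45],
  [[-51,-109,-42],4,0.45],
  [[-74,-158,-42],5,0.45],
  [[-78,-166.5,-42],5,0.45],
  [[-78,-166.5,-42],5,0.45],
  [[-78,-166.5,-15],5,0.4],
  [[-78,-166.5,-1],5,0.4],
])

```text
time_s: 33.95
eef_pos: [546.6, -154.8, 187.1]
ee_rot: [-0.001, 0.483, 0.875, 0.0]
force: [0.2, -0.4, 0.2]
grip_width: 0.401
```

move_arm([
  [[0,0,0],0,0],
  [[0,0,0],0,0],
  [[0,0,0],0,0],
])

```text
time_s: 34.33
eef_pos: [546.2, -155.7, 188.1]
ee_rot: [-0.001, 0.484, 0.875, 0.0]
force: [-1.1, 2.7, -7.0]
grip_width: 0.143
```

```bash
python3 st.py
```

```text
t 34.33 p [ 546.24 -155.67  188.11] psi 122.11 q6deg -59.9 T [ 0.512  0.109 -0.028] tau6 0.069 grip 0.143
F tool 2.8 0.5 7.0
```

move_arm([
  [[0,0,0.1],2,0],
  [[0,0,0.1],3,0],
  [[0,0,0.1],3,0],
  [[0,0,0.1],3,0],
])

```text
time_s: 34.83
eef_pos: [546.3, -155.7, 188.1]
ee_rot: [-0.0, 0.507, 0.862, 0.0]
force: [-2.4, 5.3, -4.4]
grip_width: 0.145
```

```bash
python3 st.py
```

```text
t 34.83 p [ 546.26 -155.66  188.11] psi 119.07 q6deg -56.8 T [0.936 0.127 0.39 ] tau6 0.393 grip 0.145
F tool 5.8 0.5 4.4
```

move_arm([
  [[0,0,0.1],2,0],
  [[0,0,0.1],3,0],
  [[0,0,0.1],3,0],
  [[0,0,0.1],3,0],
])

```text
time_s: 35.33
eef_pos: [546.3, -155.7, 188.1]
ee_rot: [-0.0, 0.529, 0.848, 0.0]
force: [-1.7, 5.3, -3.1]
grip_width: 0.146
```

```bash
python3 st.py
python3 - <<'E'
from plan import *
print(rel((546.3,-155.7,188.1),116.1,(670.1,-118.1,188.8),126.2))
E
```

```text
t 35.33 p [ 546.28 -155.66  188.1 ] psi 116.08 q6deg -53.8 T [0.926 0.155 0.473] tau6 0.457 grip 0.146
F tool 5.5 0.8 3.1
([-20.7, 127.7, -0.7], -10.1)
```

C holds 0.47 N m. A was tightened first and with faster steps, so I'll check it with gentle nudges.

move_arm([
  [[0,0,0],0,0.45],
  [[0,0,0],0,0.45],
  [[0,0,-42],0,0.45],
  [[-7,43,-42],-4,0.45],
  [[-14,86,-42],-8,0.45],
  [[-20,121,-42],-10,0.45],
  [[-20.5,127.5,-42],-10,0.45],
  [[-20.5,127.5,-42],-10,0.45],
  [[-20.5,127.5,-15],-10,0.4],
  [[-20.5,127.5,-1],-10,0.4],
])

```text
time_s: 36.58
eef_pos: [668.9, -119.0, 188.1]
ee_rot: [-0.001, 0.454, 0.891, -0.0]
force: [0.9, -0.0, 0.1]
grip_width: 0.402
```

move_arm([
  [[0,0,0],0,0],
  [[0,0,0],0,0],
  [[0,0,0],0,0],
])

```text
time_s: 36.95
eef_pos: [670.1, -118.0, 188.9]
ee_rot: [0.0, 0.453, 0.892, 0.0]
force: [5.8, 1.8, -8.6]
grip_width: 0.144
```

```bash
python3 st.py
```

```text
t 36.95 p [ 670.09 -118.04  188.89] psi 126.16 q6deg -56.0 T [ 0.178 -0.587  0.525] tau6 0.504 grip 0.144
F tool -1.9 5.7 8.6
```

move_arm([
  [[0,0,0],1,0],
  [[0,0,0],2,0],
  [[0,0,0],2,0],
  [[0,0,0],2,0],
])

```text
time_s: 37.45
eef_pos: [670.1, -118.0, 188.9]
ee_rot: [0.0, 0.468, 0.884, 0.0]
force: [6.1, 1.4, -7.7]
grip_width: 0.146
```

```bash
python3 st.py
```

```text
t 37.45 p [ 670.1  -117.98  188.92] psi 124.19 q6deg -54.0 T [ 0.174 -0.513  0.815] tau6 0.8 grip 0.146
F tool -2.3 5.8 7.7
```

A's knob has not slipped at 0.82 N m, and the load is still building elastically at about 0.145 N m per degree. It is tighter than intended, so I'll ease it back slightly, slowly and by feel.

move_arm([
  [[0,0,0],-3,0],
  [[0,0,0],-6,0],
  [[0,0,0],-8,0],
  [[0,0,0],-9,0],
  [[0,0,0],-9,0],
  [[0,0,0],-9,0],
])

```text
time_s: 38.2
eef_pos: [670.0, -118.1, 188.9]
ee_rot: [0.0, 0.398, 0.917, 0.0]
force: [5.4, 3.0, -8.4]
grip_width: 0.149
```

```bash
python3 st.py
```

```text
t 38.2 p [ 670.05 -118.11  188.92] psi 133.06 q6deg -62.9 T [ 0.065 -0.467 -0.377] tau6 -0.386 grip 0.149
F tool -1.5 6.0 8.4
```

move_arm([
  [[0,0,0],-1,0],
  [[0,0,0],-2,0],
  [[0,0,0],-2,0],
  [[0,0,0],-2,0],
])

```text
time_s: 38.7
eef_pos: [670.0, -118.1, 188.9]
ee_rot: [0.0, 0.382, 0.924, 0.0]
force: [4.9, 2.3, -8.7]
grip_width: 0.147
```

```bash
python3 st.py
```

```text
t 38.7 p [ 670.02 -118.14  188.92] psi 135.06 q6deg -64.9 T [ 0.092 -0.452 -0.331] tau6 -0.349 grip 0.147
F tool -1.8 5.0 8.7
```

move_arm([
  [[0,0,0],2,0],
  [[0,0,0],4,0],
  [[0,0,0],5,0],
  [[0,0,0],5,0],
  [[0,0,0],5,0],
])

```text
time_s: 39.33
eef_pos: [670.1, -118.0, 188.9]
ee_rot: [0.0, 0.421, 0.907, 0.0]
force: [4.7, 1.6, -6.6]
grip_width: 0.142
```

```bash
python3 st.py
```

```text
t 39.33 p [ 670.06 -118.02  188.93] psi 130.18 q6deg -60.0 T [ 0.15  -0.419  0.72 ] tau6 0.657 grip 0.142
F tool -1.8 4.6 6.6
```

move_arm([
  [[0,0,0],1,0],
  [[0,0,0],1,0],
  [[0,0,0],1,0],
])

```text
time_s: 39.7
eef_pos: [670.1, -118.0, 188.9]
ee_rot: [0.0, 0.429, 0.903, 0.0]
force: [5.8, 2.6, -8.0]
grip_width: 0.144
```

```bash
python3 st.py
```

```text
t 39.7 p [ 670.07 -118.01  188.91] psi 129.18 q6deg -59.0 T [ 0.159 -0.481  0.675] tau6 0.697 grip 0.144
F tool -1.7 6.2 8.0
```

move_arm([
  [[0,0,0],-3,0],
  [[0,0,0],-6,0],
  [[0,0,0],-8,0],
  [[0,0,0],-9,0],
  [[0,0,0],-9,0],
  [[0,0,0],-9,0],
])

```text
time_s: 40.45
eef_pos: [670.0, -118.2, 188.9]
ee_rot: [0.0, 0.358, 0.934, 0.0]
force: [6.1, 2.0, -8.1]
grip_width: 0.148
```

```bash
python3 st.py
```

```text
t 40.45 p [ 670.   -118.17  188.9 ] psi 138.07 q6deg -67.9 T [ 0.041 -0.411 -0.366] tau6 -0.317 grip 0.148
F tool -3.2 5.5 8.1
```

move_arm([
  [[0,0,0],2,0],
  [[0,0,0],4,0],
  [[0,0,0],4,0],
  [[0,0,0],4,0],
])

```text
time_s: 40.95
eef_pos: [670.0, -118.1, 188.9]
ee_rot: [0.0, 0.389, 0.921, 0.0]
force: [4.9, 1.4, -8.5]
grip_width: 0.148
```

```bash
python3 st.py
```

```text
t 40.95 p [ 670.02 -118.07  188.92] psi 134.16 q6deg -64.0 T [ 0.073 -0.419  0.465] tau6 0.508 grip 0.148
F tool -2.4 4.5 8.5
```

move_arm([
  [[0,0,0],1,0],
  [[0,0,0],1,0],
  [[0,0,0],1,0],
])

```text
time_s: 41.32
eef_pos: [670.0, -118.1, 188.9]
ee_rot: [0.0, 0.397, 0.918, 0.0]
force: [5.3, 2.3, -7.9]
grip_width: 0.144
```

```bash
python3 st.py
```

```text
t 41.33 p [ 670.03 -118.05  188.93] psi 133.17 q6deg -63.0 T [ 0.093 -0.538  0.614] tau6 0.609 grip 0.144
F tool -2.0 5.4 7.9
```

A now turns at about 0.6 N m, inside the band. Next I re-check D, since B and C were tightened after it.

Run:
```python
from plan import *
print(rel((670.0,-118.05,188.9),133.2,(509,-32.2,188),124.2))
```

```text
([172.8, -58.6, 0.9], 9.0)
```

move_arm([
  [[0,0,0],0,0.45],
  [[0,0,0],0,0.45],
  [[0,0,-42],0,0.45],
  [[55,-19,-42],3,0.45],
  [[112,-38,-42],6,0.45],
  [[163,-55,-42],9,0.45],
  [[173,-58.5,-42],9,0.45],
  [[173,-58.5,-42],9,0.45],
  [[173,-58.5,-15],9,0.4],
  [[173,-58.5,0.5],9,0.4],
])

```text
time_s: 42.58
eef_pos: [509.7, -32.8, 187.5]
ee_rot: [-0.0, 0.469, 0.883, -0.0]
force: [-1.2, 0.2, -0.0]
grip_width: 0.399
```

move_arm([
  [[0,0,0],0,0],
  [[0,0,0],0,0],
  [[0,0,0],0,0],
])

```text
time_s: 42.95
eef_pos: [509.3, -32.3, 188.2]
ee_rot: [0.0, 0.469, 0.883, 0.0]
force: [5.9, -1.3, -13.5]
grip_width: 0.15
```

```bash
python3 st.py
```

```text
t 42.95 p [509.32 -32.32 188.23] psi 124.07 q6deg -50.9 T [-0.334 -0.768 -0.191] tau6 -0.224 grip 0.15
F tool -4.3 4.2 13.5
```

move_arm([
  [[0,0,0],1,0],
  [[0,0,0],2,0],
  [[0,0,0],2,0],
  [[0,0,0],2,0],
])

```text
time_s: 43.45
eef_pos: [509.3, -32.3, 188.2]
ee_rot: [0.0, 0.484, 0.875, -0.0]
force: [6.3, -1.4, -14.1]
grip_width: 0.148
```

```bash
python3 st.py
```

```text
t 43.45 p [509.26 -32.28 188.23] psi 122.17 q6deg -48.9 T [-0.283 -0.771  0.41 ] tau6 0.446 grip 0.148
F tool -4.5 4.6 14.1
```

move_arm([
  [[0,0,0],1,0],
  [[0,0,0],1,0],
  [[0,0,0],1,0],
])

```text
time_s: 43.82
eef_pos: [509.2, -32.3, 188.2]
ee_rot: [0.0, 0.491, 0.871, -0.0]
force: [6.0, -2.6, -13.7]
grip_width: 0.153
```

```bash
python3 st.py
python3 - <<'E'
from plan import *
print(rel((509.3,-32.3,188.2),121.1,(632.1,6.8,187.9),127.1))
E
```

```text
t 43.83 p [509.23 -32.3  188.2 ] psi 121.16 q6deg -47.9 T [-0.27  -0.786  0.463] tau6 0.469 grip 0.153
F tool -5.3 3.8 13.7
([-30.0, 125.3, 0.3], -6.0)
```

D turns at 0.47 N m, about 0.3 above free running, which is good. Next, B.

move_arm([
  [[0,0,0],0,0.45],
  [[0,0,0],0,0.45],
  [[0,0,-42],0,0.45],
  [[-10,42,-42],-2,0.45],
  [[-20,84,-42],-4,0.45],
  [[-29,118,-42],-6,0.45],
  [[-30,125,-42],-6,0.45],
  [[-30,125,-42],-6,0.45],
  [[-30,125,-15],-6,0.4],
  [[-30,125,-0.5],-6,0.4],
])

```text
time_s: 45.08
eef_pos: [630.5, 6.4, 188.3]
ee_rot: [-0.001, 0.446, 0.895, -0.0]
force: [-0.2, -0.6, -0.2]
grip_width: 0.398
```

move_arm([
  [[0,0,0],0,0],
  [[0,0,0],0,0],
  [[0,0,0],0,0],
])

```text
time_s: 45.45
eef_pos: [631.8, 7.4, 188.9]
ee_rot: [0.0, 0.445, 0.895, 0.001]
force: [7.2, 5.0, -9.4]
grip_width: 0.147
```

```bash
python3 st.py
```

```text
t 45.45 p [631.79   7.37 188.95] psi 127.14 q6deg -47.1 T [ 0.479 -0.764  0.247] tau6 0.325 grip 0.147
F tool -0.3 8.7 9.4
```

move_arm([
  [[0,0,0],1,0],
  [[0,0,0],2,0],
  [[0,0,0],2,0],
  [[0,0,0],2,0],
])

```text
time_s: 45.95
eef_pos: [631.8, 7.5, 189.0]
ee_rot: [0.0, 0.46, 0.888, 0.001]
force: [7.3, 4.1, -9.3]
grip_width: 0.147
```

```bash
python3 st.py
python3 - <<'E'
from plan import *
print(rel((632.1,7.1,187.4),125.1,(546.2,-155.7,188.),116.1))
E
```

```text
t 45.95 p [631.79   7.48 188.96] psi 125.17 q6deg -45.1 T [ 0.462 -0.78   0.549] tau6 0.516 grip 0.147
F tool -0.9 8.3 9.3
([-83.8, -163.9, -0.6], 9.0)
```

B is about 0.53. Last check, C.

move_arm([
  [[0,0,0],0,0.45],
  [[0,0,0],0,0.45],
  [[0,0,-42],0,0.45],
  [[-27,-53,-42],3,0.45],
  [[-54,-106,-42],6,0.45],
  [[-80,-156,-42],9,0.45],
  [[-84,-164,-42],9,0.45],
  [[-84,-164,-42],9,0.45],
  [[-84,-164,-15],9,0.4],
  [[-84,-164,0],9,0.4],
])

```text
time_s: 47.2
eef_pos: [545.9, -154.9, 187.9]
ee_rot: [-0.001, 0.528, 0.849, 0.0]
force: [0.9, 0.4, 0.3]
grip_width: 0.399
```

move_arm([
  [[0,0,0],0,0],
  [[0,0,0],0,0],
  [[0,0,0],0,0],
])

```text
time_s: 47.58
eef_pos: [545.9, -155.4, 188.9]
ee_rot: [-0.0, 0.529, 0.849, 0.001]
force: [4.2, 4.7, -8.4]
grip_width: 0.146
```

```bash
python3 st.py
```

```text
t 47.58 p [ 545.89 -155.39  188.86] psi 116.15 q6deg -53.9 T [ 0.575 -0.553  0.324] tau6 0.336 grip 0.146
F tool 2.4 5.8 8.4
```

move_arm([
  [[0,0,0],1,0],
  [[0,0,0],2,0],
  [[0,0,0],2,0],
  [[0,0,0],2,0],
])

```text
time_s: 48.08
eef_pos: [545.9, -155.4, 188.8]
ee_rot: [-0.0, 0.543, 0.839, 0.001]
force: [4.4, 4.3, -8.6]
grip_width: 0.15
```

```bash
python3 st.py
```

```text
t 48.08 p [ 545.87 -155.37  188.84] psi 114.17 q6deg -51.9 T [ 0.669 -0.591  0.481] tau6 0.468 grip 0.15
F tool 2.1 5.8 8.6
```

All four are firm. Releasing and withdrawing.

move_arm([
  [[0,0,0],0,0.5],
  [[0,0,0],0,0.5],
  [[0,0,-40],0,0.5],
  [[0,0,-90],0,0.5],
  [[0,0,-140],0,0.5],
  [[0,0,-140],0,0.5],
  [[0,0,-140],0,0.5],
])

```text
time_s: 48.95
eef_pos: [545.4, -156.3, 328.6]
ee_rot: [-0.0, 0.544, 0.839, -0.0]
force: [0.7, 0.1, -0.2]
grip_width: 0.5
```

```bash
python3 st.py
python3 - <<'E'
from h import *
p,d=ctrl.capture("scene");cv2.imwrite("pics/s9.png",cv2.resize(p[120:300,180:380],(800,600))[:,:,::-1])
for n,(p,d) in {"scene":(p,d)}.items():
    W=cloud(n,d); d0=np.load("pics/scene0.npy");W0=cloud(n,d0);p0=cv2.imread("pics/scene0.png")
    x=np.array([.9576,.2882]);y=np.array([-.2882,.9576])
    for w,pp in((W0,p0),(W,p)):
        L=w[...,:2]-[588.9,-74.9];a=L@x;b=L@y
        m=(abs(a)<85)&(abs(b)<85)&(w[...,2]>92)&(w[...,2]<112)&(pp.max(2)>110)
        A=np.c_[a[m],b[m],np.ones(m.sum())];z=w[...,2][m]
        print(m.sum(),np.linalg.lstsq(A,z,rcond=None)[0])
E
```

```text
t 48.95 p [ 545.36 -156.29  328.62] psi 114.08 q6deg -51.9 T [0.02  0.004 0.019] tau6 0.001 grip 0.5
F tool -0.2 0.6 0.2
3296 [3.90990747e-03 1.51528708e-03 1.01228512e+02]
3039 [4.80958095e-03 1.99669737e-03 1.00148672e+02]
```

View pics/s9.png

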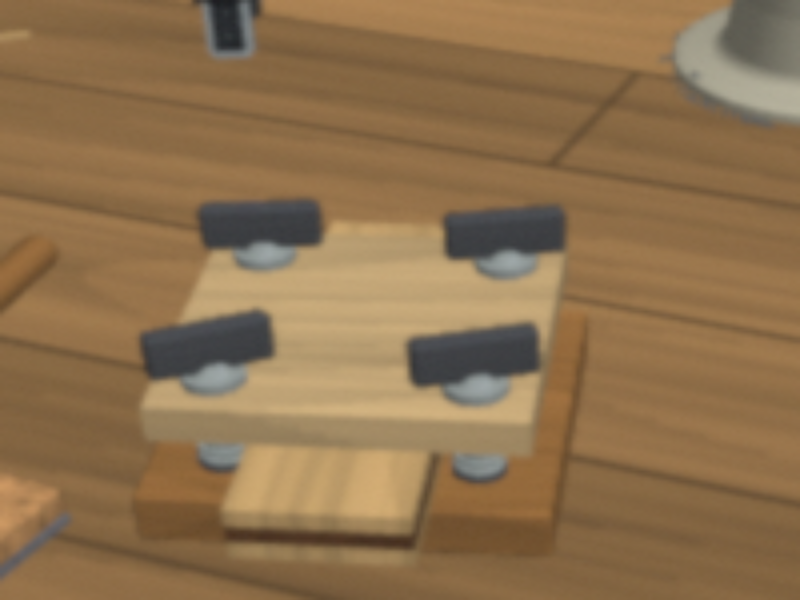

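The gripper is clear of the press, with all four bars turned at (260,222), (505,232), (207,343) and (473,353). The board sits level on the block, and its tilt has changed by less than 0.001 rad per axis since the start. Handing in.

```bash
python3 -c "
from rig import ctrl
print(ctrl.finish_job())"
```

```text
the job is handed in; nothing more can be done
None
```

The block is clamped, all four knobs are tight, and the job is handed in at about 49 s with the gripper open and clear of the press. One knob went tighter than I wanted partway through.

**Order:** I worked crosswise throughout, as far-right, near-left, far-left, near-right. The first round was 36° each, the second another 36° each, then a slower round by feel, and finally a check of every knob.

| Knob, seen from the robot | Last torque reading (N m) |
|---|---|
| far-right | about 0.6 |
| near-left | 0.47 |
| far-left | 0.53 |
| near-right | 0.48 |

I read free running cleanly only on the near-left knob, at about 0.16 N m. Against that, the knobs sit about 0.3 to 0.45 N m above free running. With the full range given for free running, the far-right one could be right at the 0.5 limit.

**Far-right knob:** My 6 to 9° steps were too fast there and hid the real torque. A later check showed it holding at least 0.8 N m without slipping, so I turned it back a few degrees until it gave about 0.6. Its peak before that was not measured directly, so I can't rule out that it came closer to the 1 N m crush limit than intended.

**Board and tools:** The last picture and depth reading show the board level, with its tilt changed by less than 0.001 rad per axis since the start. I measured tilt only at the start and the end. The depth gave a drop of about 1.1 mm. I never moved the arm down near the mallet, rasp or sanding block, but I did not check their positions again at the end.

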